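# Fetch the red-lidded tin from the bench carousel

### The arm

A 7-joint arm with a two-finger parallel gripper is mounted at the origin on the work surface. World frame = base frame: x ahead of the robot, y to its left, z up, the work surface at z = 0. Lengths are in m, angles in rad, forces in N, time in s.
With the tool pointing down it reaches from about 0.425 to 0.925 m from the base axis. Payload 6.8 kg.
Tool frame: the origin (TCP) lies on the centre line of the jaws, within the pads' length; the fingertips stand 8 mm ahead of it and the grasp point (between the pads) lies 11 mm behind it (bot.tips_ahead is the distance from the TCP to the fingertips, in m); z points along the fingers, y is the line along which they close (so a half turn about z gives the same grasp; the last joint's range is limited). The gripper opens to 85 mm and grips with 20 to 120 N. Pads are 22 mm wide; open, the fingers measure 114 mm over their backs; the gripper's body (76 mm by 85 mm) begins 54 mm behind the grasp point. The pads swing forward as they close: fully open they stand 13 mm farther back than shut.
Start: joints at [1.019, 0.477, 0.022, 1.555, -0.011, 1.109, -0.083], TCP at [0.29, -0.61, 0.205] pointing down, gripper open.
Joint ranges: [-2.96, 2.96], [-0.34, 2.1], [-1.41, 1.46], [0.24, 2.44], [-1.37, 4.51], [0.17, 1.92], [-2.96, 2.96]. Speed limits (rad/s): [2.39, 2.39, 3.14, 3.14, 3.14, 3.14, 3.14].

### API

Orientations are given as a unit quaternion [w, x, y, z].
In Python, from station import bot gives the robot as it stands.
- The arm moves only by the tool send_rows, never from a script. Its argument "deltas" is text: rows parted by semicolons, each of 4 numbers parted by spaces: the shift along the tool's x, y, z in m, then the turn about the tool's z in degrees. In form: x y z spin; .... A call has 1 to 5 rows; each row is the pose to reach, as a shift and turn from the pose commanded when the call began, along the tool's axes at that moment; what a row does not reach only later rows make up. A row lasts 1/10 s, in which the tool goes at most 50 mm and 8.59 degrees, less where a joint would pass 70% of its speed; a pose out of reach is approached as far as the arm can. A call with a gripper value outside its range is refused whole. "claw" is the opening, from 0 (shut) to 1 (fully open), set as the call begins (left out, the last holds). The fingers move at their own pace and stop on an object; "force" is the grip in N (left out, the last holds). Time passes only in rows, so rows that repeat a pose let the fingers close. It gives the time, the measured TCP pose, the force, the opening and the grip force at its end, in the units of the state.
- bot.get_obs(): the state, without advancing time (a new reading comes with each control period).
- bot.read_camera(name): name is "scene" or "top" or "wrist"; returns a dict with "img" (384x512x3 uint8, red, green, blue), "depth" (384x512 float32, m along the optical axis (not along the pixel's ray), 0 where there is no reading), "fx", "fy", "cx", "cy" (pixels), "camera_from_world" (4x4, takes a point from world to camera coordinates). Camera axes: x right, y up, looking along -z (the intrinsics and any distortion apply to the point x, -y, -z); pixel columns grow to the right and rows downward; lengths in m; the calibration is good to about 2 mm. A picture is of the moment at which its call begins.
- bot.hand_in(): hands the job in; it is judged then, once.
Trained networks look in a picture, given as the dict that the camera call returned (one of the last four; its "shot" number tells which), for a name from the list of things; names that differ only in an ending like _2 or _b are one class to them, and where a whole thing is asked for, a point or a joint stands for the part that bears it (a point fixed in the world has none). Each returns a list of dicts, best first, with "confidence" (0 to 1); they miss things now and then, are a little off and sometimes report something else, mostly with a low value. They report only what shows in the picture. A call takes as long as a camera call. They do not tell look-alikes from the thing itself.
- bot.masks_of(picture, query): "mask" (384x512 bool, what is visible of it).
- bot.landmark_of(picture, query): "xyz" ([x, y, z] in m, in world coordinates, good to about 4 mm: a listed point, or the origin of a listed thing).
The state is a dict: "t": time; "q": joint angles; "joint_vel": joint speeds; "joint_torque": joint torques, N m; "eef_pos": TCP position; "tool_rot": TCP orientation; "contact_force": force on the tool from outside, world axes, zero at the start; "torque": the same for the moment, N m; "gripper_width": opening from 0.0 (shut) to 1.0 (fully open); "grasp_force": force on a finger pad.
Only numpy, scipy, OpenCV 4.12 (cv2) and the standard library are available. Lean on these libraries where they do the work, as an engineer would, in place of code of your own. Each camera call takes 0.05 s, during which the arm holds its last target. There are 200 camera calls.

### The job

Turn the parts carousel by its black upright grip until the tin with the red lid stands in the gap of the guard hoop, facing the robot, and let the carousel come to rest. Then lift that tin straight up out of its bay through the gap and set it down, without dropping it, upright and wholly on the round black rubber pad, and let go. Keep the tin upright all the way.

Things in the scene. Friction and masses are not known exactly. Their poses are not given: they have to be found in the camera images.
- tin_red: The tin to fetch: an upright round aluminium tin with a red lid, diameter 44 mm, height 55 mm (the lid is the top 20 mm), about 0.1 kg. Origin: centre of its underside; z up. It starts in one of the carousel's four bays, 110 mm from the carousel's axis, its underside 35 mm above the table. The other bays hold equal tins with yellow, blue and green lids.
- stand: Fixed stand of the carousel. Origin: on the table, on the axis of rotation; z up. Its -x points at the gap, towards the robot: the tin belongs 110 mm along -x, within 20 mm sideways. A guard hoop (6 mm wire, radius 115 mm, top 110 mm above the table) covers the tins except 52 degrees each side of -x. Wire legs 162 mm from the axis at +x, +y and -y.
- carousel: The turning grey deck, radius 145 mm, top 35 mm above the table. Origin: on the table, on the axis; z up. Turns either way at least a full turn, light friction (1.5 N at the grip), stays where left. Bays 110 mm from the axis on its +x, +y, -x, -y: 50 mm square pockets with black rims 8 mm high (3 mm play for a tin).
- crank (a point): Centre of the top of the carousel's upright grip: a vertical black cylinder with a white dot on top, diameter 20 mm, from 115 mm up to this point, 170 mm above the table; 50 mm from the axis, midway in angle between two bays. Its sleeve spins freely about itself, so a hand holding it from above need not turn while leading it round in a circle.
- pad: The pad to set the tin on: a round black rubber disc, fixed flat on the table to the right of the carousel, diameter 110 mm, thickness 6 mm. Origin: centre of its underside, on the table; z up; its top is 6 mm above the table.
Not all that is in view belongs to the job. What is shaped like the tin_red but purple is not meant.

How it is judged:
On the way, in this order (a step that is already met when the one before it is completed fails the run):
1. the red-lidded tin, still in its bay and untouched, has been brought into the gap of the hoop by turning the carousel and is at rest there (x of tin_red in the frame of stand below -0.085 m and y of tin_red in the frame of stand between -0.025 and 0.025 m and z of tin_red in the frame of stand below 0.04 m and contact force between the fingers and tin_red below 0.2 N and linear speed of tin_red below 0.02 m/s), for 0.2 s.
2. the red-lidded tin is lifted up out of its bay through the gap (z of tin_red in the frame of stand above 0.065 m and x of tin_red in the frame of stand below -0.05 m and y of tin_red in the frame of stand between -0.06 and 0.06 m and contact force between the fingers and tin_red above 0.2 N).
3. the tin is brought down on to the pad while still held (its underside within about 10 mm of the pad's top) (horizontal distance between tin_red and pad below 0.036 m and height (world z) of tin_red below 0.017 m and contact force between the fingers and tin_red above 0.2 N).
At the end, for the whole second after the job is handed in: The red-lidded tin stands upright (within 8 degrees) on the round rubber pad, its centre within 36 mm of the pad's centre, at rest and released (horizontal distance between tin_red and pad below 0.036 m and height (world z) of tin_red between 0.002 and 0.012 m and angle between tin_red's own z axis and vertical below 0.15 rad and linear speed of tin_red below 0.02 m/s and contact force between the fingers and tin_red below 0.2 N); the robot touches nothing.
It fails at once if the red-lidded tin is tipped more than 40 degrees (angle between tin_red's own z axis and vertical above 0.7 rad).
It also fails if it takes over 58 s, if anything falls off the work surface, if the arm or the gripper's body presses on something with over 40 N, if the wrist force passes 120 N, or if a joint passes its speed limit or range.

## Working session

There is one attempt and no reset: what is moved stays moved. The work goes in short steps, Python scripts to look and compute and a tool call to move; the robot and the scene stay as the last step left them, time stands still between calls to the robot, and variables do not carry over. Pictures are saved under pics/ and viewed, at most 10 in all, crops included, and the job is handed in when it is done.

Besides the shell and the picture viewer there is one more tool, called after "Call:" as name(argument=value, ...), one argument or row to a line, values as JSON. send_rows: Moves the arm, as the interface text tells. Its arguments: {"type":"object","properties":{"deltas":{"type":"string"},"claw":{"type":"number"},"force":{"type":"number"}},"required":["deltas"]}

```bash
mkdir -p pics; cat > h.py <<'E'
import numpy as np,cv2
from station import bot
def pix(p,r,c):
    d=p["depth"][r,c]; T=np.linalg.inv(p["camera_from_world"])
    return (T@np.array([(c-p["cx"])/p["fx"]*d,-(r-p["cy"])/p["fy"]*d,-d,1]))[:3]
def lm(p,*q):
    for n in q:
        for r in bot.landmark_of(p,n)[:3]: print(n,np.round(r["xyz"],3),round(r["confidence"],2))
def save(p,n): cv2.imwrite("pics/"+n,p["img"][:,:,::-1])
E
python3 - <<'E'
from h import *
a=bot.read_camera("top"); b=bot.read_camera("scene")
cv2.imwrite("pics/a.png",cv2.resize(np.vstack([a["img"],b["img"]])[:,:,::-1],(450,675))[:600]) if 0 else save(a,"a.png"); save(b,"b.png")
for p in (a,b): lm(p,"tin_red","stand","crank","pad","carousel")
o=bot.get_obs();print(o["t"],o["eef_pos"],o["tool_rot"])
E
```

```text
tin_red [ 0.747  0.412 -0.005] 0.58
tin_red [0.722 0.173 0.037] 0.5
crank [0.645 0.197 0.173] 0.64
pad [ 0.501 -0.275 -0.   ] 0.74
pad [0.719 0.176 0.037] 0.63
pad [0.646 0.196 0.175] 0.5
carousel [0.612 0.154 0.   ] 0.61
tin_red [0.718 0.168 0.036] 0.73
stand [ 0.61   0.158 -0.002] 0.74
stand [0.718 0.165 0.037] 0.17
pad [ 0.501 -0.275  0.   ] 0.88
carousel [0.609 0.16  0.003] 0.8
0.6 [ 0.28983175 -0.60963932  0.20512267] [3.21487437e-05 9.75486244e-01 2.20060416e-01 3.38870701e-06]
```

View pics/a.png

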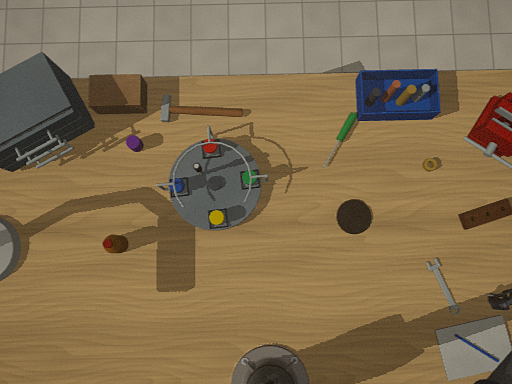

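View pics/b.png

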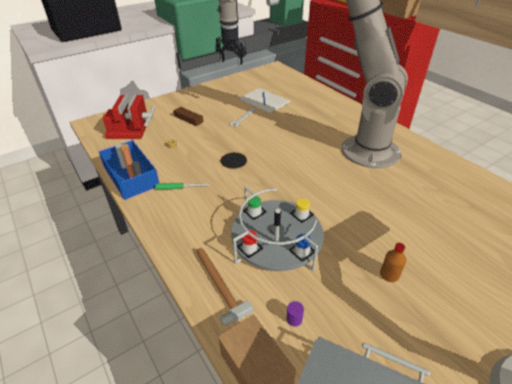

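The top view shows the carousel around (215,183), with the red tin on the far side (210,147), the crank at (197,167) and the pad at (354,216). The hoop gap faces the robot (down in the picture). A purple look-alike is at (134,143). The stand and pad fixes agree in both cameras. Next I move over and refine the stand's yaw.

Call:
send_rows(
  deltas="0.034 -0.029 -0.005 5; 0.068 -0.059 -0.010 10; 0.102 -0.088 -0.015 15; 0.136 -0.118 -0.02 20; 0.170 -0.147 -0.02 25.4",
  claw=1,
)

```text
t: 1.1
eef_pos: [0.3811, -0.4025, 0.2261]
tool_rot: [0.001, 1.0, -0.002, 0.001]
contact_force: [1.4, 0.3, -0.3]
gripper_width: 0.999
grasp_force: 0.0
```

```bash
python3 - <<'E'
from h import *
for n in ("top","scene"):
    p=bot.read_camera(n); d=p["depth"]; r,c=np.mgrid[:384,:512]
    P=np.stack([(c-p["cx"])/p["fx"]*d,-(r-p["cy"])/p["fy"]*d,-d,np.ones_like(d)],-1)@np.linalg.inv(p["camera_from_world"]).T
    P=P[...,:3]; R=np.hypot(P[...,0]-.610,P[...,1]-.157); A=np.degrees(np.arctan2(P[...,1]-.157,P[...,0]-.610))
    m=(d>0)&(R>.152)&(R<.172)&(P[...,2]>.012)&(P[...,2]<.12)
    print(n,"legs",np.histogram(A[m],bins=np.arange(-180,181,5))[0].tolist())
    h=(d>0)&(R>.105)&(R<.125)&(P[...,2]>.100)&(P[...,2]<.118); print("hoop",np.sort(A[h])[:4],np.sort(A[h])[-4:],h.sum())
    k=(d>0)&(R<.075)&(P[...,2]>.16)&(P[...,2]<.18); print("crank",k.sum(),P[k].mean(0))
    red=(p["img"][...,0]>120)&(p["img"][...,1]<60)&(R<.15)&(P[...,2]>.085)&(P[...,2]<.1); print("redlid",red.sum(),P[red].mean(0))
o=bot.get_obs();print(o["eef_pos"],o["tool_rot"],o["t"])
E
```

```text
top legs [0, 0, 0, 0, 0, 0, 0, 0, 0, 0, 0, 0, 0, 0, 0, 0, 0, 0, 25, 0, 0, 0, 0, 0, 0, 0, 0, 0, 0, 0, 0, 0, 0, 0, 0, 0, 19, 3, 0, 0, 0, 0, 0, 0, 0, 0, 0, 0, 0, 0, 0, 0, 0, 0, 21, 12, 0, 0, 0, 0, 0, 0, 0, 0, 0, 0, 0, 0, 0, 0, 0, 0]
hoop [-126.33840718 -125.48278135 -124.81397615 -124.28952728] [129.73833438 130.39190215 131.20693507 132.13700763] 368
crank 39 [0.63978703 0.19665337 0.17010277]
redlid 94 [0.71371949 0.16703497 0.0899945 ]
scene legs [0, 0, 0, 0, 0, 0, 0, 0, 0, 0, 0, 0, 0, 0, 0, 0, 0, 0, 36, 2, 0, 0, 0, 0, 0, 0, 0, 0, 0, 0, 0, 0, 0, 0, 0, 0, 10, 58, 0, 0, 0, 0, 0, 0, 0, 0, 0, 0, 0, 0, 0, 0, 0, 0, 73, 2, 0, 0, 0, 0, 0, 0, 0, 0, 0, 0, 0, 0, 0, 0, 0, 0]
hoop [-126.37027614 -126.34530998 -124.74052759 -124.59736481] [127.94317564 128.40308507 129.29194437 131.61905937] 318
crank 39 [0.64307025 0.20104739 0.16710644]
redlid 67 [0.72420814 0.17684947 0.08867754]
[ 0.38447155 -0.3974185   0.22557508] [-0.00121594  0.9999911   0.00388686  0.00110226] 1.2
```

Call:
send_rows(
  deltas="0.018 -0.041 0 0; 0.036 -0.083 0 0; 0.054 -0.124 0 0; 0.072 -0.166 0 0; 0.090 -0.207 0 0",
)

```text
t: 1.7
eef_pos: [0.4707, -0.1956, 0.2254]
tool_rot: [0.0, 1.0, 0.0, 0.0]
contact_force: [0.8, -0.2, 0.3]
gripper_width: 1.0
grasp_force: 0.0
```

Call:
send_rows(
  deltas="0.018 -0.041 0 0; 0.036 -0.083 0 0; 0.054 -0.124 0 0; 0.072 -0.166 0 0; 0.090 -0.207 0 0",
  claw=0.6,
)

```text
t: 2.2
eef_pos: [0.5608, 0.0115, 0.2254]
tool_rot: [0.0, 1.0, 0.0, 0.0]
contact_force: [1.2, -1.1, 0.4]
gripper_width: 0.598
grasp_force: 0.0
```

Call:
send_rows(
  deltas="0.018 -0.041 0 0; 0.036 -0.083 0 0; 0.054 -0.124 0 0; 0.072 -0.166 0 0; 0.078 -0.18 0 0",
)

```text
t: 2.7
eef_pos: [0.6384, 0.1961, 0.2248]
tool_rot: [-0.002, 1.0, 0.003, -0.0]
contact_force: [-0.4, -0.2, 0.4]
gripper_width: 0.596
grasp_force: 0.0
```

```bash
python3 - <<'E'
from h import *
p=bot.read_camera("wrist"); save(p,"c.png"); lm(p,"crank","carousel","tin_red")
o=bot.get_obs();print(o["eef_pos"],o["tool_rot"],o["t"])
E
```

```text
crank [0.642 0.2   0.168] 0.64
carousel [ 0.608  0.158 -0.001] 0.82
tin_red [ 0.74   0.414 -0.001] 0.91
tin_red [0.719 0.165 0.034] 0.73
[0.63801571 0.18864552 0.22471656] [ 6.71573200e-04  9.99999724e-01 -1.32377816e-04 -2.88953767e-04] 2.9
```

View pics/c.png

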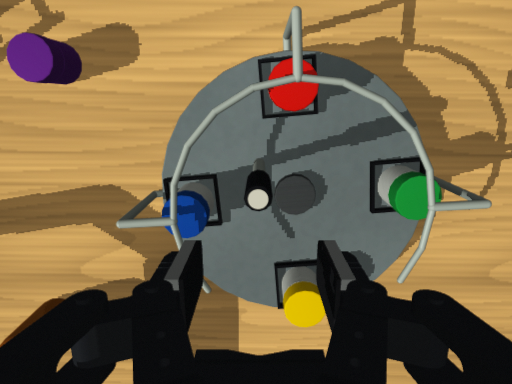

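The wrist view shows the crank's white dot at (258,198), lying between red (293,85) and blue (185,215) as expected. The network fix agrees: crank about (0.642, 0.199), axis about (0.609, 0.158). Next I descend and grip.

Call:
send_rows(
  deltas="0.004 -0.010 0.02 0; 0.004 -0.010 0.04 0; 0.004 -0.010 0.06 0; 0.004 -0.010 0.075 0; 0.004 -0.010 0.08 0",
)

```text
t: 3.4
eef_pos: [0.6412, 0.1977, 0.1435]
tool_rot: [0.001, 1.0, -0.001, -0.001]
contact_force: [0.0, 0.4, -0.0]
gripper_width: 0.598
grasp_force: 0.0
```

Call:
send_rows(
  deltas="0 0 0 0; 0 0 0 0; 0 0 0 0; 0 0 0 0; 0 0 0 0",
  claw=0,
  force=40,
)

```text
t: 3.9
eef_pos: [0.6422, 0.2004, 0.1457]
tool_rot: [-0.0, 1.0, 0.0, 0.0]
contact_force: [0.0, 0.3, -0.3]
gripper_width: 0.004
grasp_force: 0.0
```

The fingers closed on nothing, so I'll look.

```bash
python3 - <<'E'
from h import *
p=bot.read_camera("wrist"); q=bot.read_camera("scene")
t=cv2.resize(q["img"][150:300,180:380],(512,384)); cv2.imwrite("pics/d.png",cv2.resize(np.hstack([p["img"],t])[:,:,::-1],(800,300)))
lm(p,"crank","carousel","tin_red"); lm(q,"crank","tin_red")
o=bot.get_obs();print(o["eef_pos"],o["tool_rot"],o["t"])
E
```

```text
crank [0.645 0.197 0.173] 0.73
carousel [ 0.609  0.16  -0.001] 0.66
tin_red [0.74  0.414 0.   ] 0.94
tin_red [0.72  0.167 0.036] 0.77
crank [0.644 0.19  0.168] 0.53
tin_red [ 0.742  0.412 -0.   ] 0.85
[0.64196538 0.20021478 0.14508825] [ 4.82131031e-05  9.99999967e-01  2.51833391e-04 -1.32152847e-05] 4.25
```

View pics/d.png

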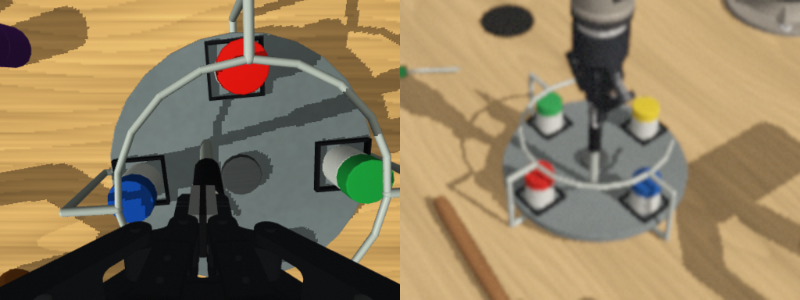

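```bash
python3 - <<'E'
from h import *
p=bot.read_camera("wrist"); cv2.imwrite("pics/e.png",cv2.resize(p["img"][170:330,170:370,::-1],(750,600),interpolation=cv2.INTER_NEAREST))
for r in range(200,300,8): print(r,[tuple(np.round(pix(p,r,c)*1000).astype(int).tolist()) for c in (242,255,264,275,285)])
E
```

```text
200 [(628, 216, 33), (629, 205, 34), (648, 198, 101), (629, 188, 35), (629, 179, 36)]
208 [(621, 216, 33), (651, 204, 126), (652, 199, 130), (650, 192, 122), (621, 179, 33)]
216 [(614, 216, 34), (651, 204, 140), (652, 199, 145), (650, 193, 139), (618, 180, 45)]
224 [(607, 216, 33), (651, 203, 152), (652, 199, 156), (651, 193, 153), (611, 180, 46)]
232 [(599, 216, 33), (651, 203, 163), (652, 199, 167), (651, 194, 164), (604, 180, 45)]
240 [(592, 217, 34), (653, 203, 178), (653, 199, 177), (649, 194, 168), (644, 189, 157)]
248 [(649, 209, 177), (653, 203, 186), (653, 199, 186), (653, 195, 186), (649, 190, 177)]
256 [(649, 208, 186), (653, 203, 193), (653, 200, 193), (653, 195, 193), (649, 191, 185)]
264 [(653, 208, 200), (653, 203, 200), (653, 200, 199), (653, 196, 200), (649, 191, 193)]
272 [(653, 207, 206), (653, 203, 205), (653, 200, 206), (653, 196, 205), (649, 192, 199)]
280 [(655, 207, 215), (651, 203, 207), (651, 200, 207), (654, 196, 213), (656, 193, 217)]
288 [(654, 207, 219), (648, 203, 208), (648, 200, 207), (653, 196, 217), (654, 193, 218)]
296 [(654, 207, 222), (644, 203, 207), (645, 200, 208), (654, 197, 223), (654, 194, 223)]
```

View pics/e.png

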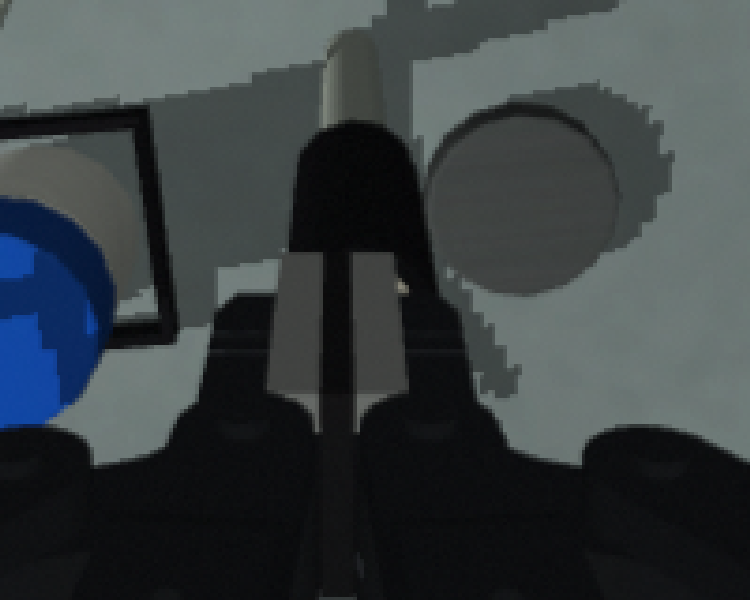

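```bash
python3 - <<'E'
from h import *
print(bot.tips_ahead,[a for a in dir(bot) if a[0]!='_']); print(bot.get_obs())
E
```

```text
0.008 ['PlanningError', 'get_obs', 'hand_in', 'landmark_of', 'masks_of', 'read_camera', 'tips_ahead']
{'t': 4.3, 'q': array([-0.20082343,  0.54433682, -0.27718957,  1.60195494,  0.16722422,
        1.0187428 , -2.09813882]), 'joint_vel': array([ 0.00094438,  0.0003686 , -0.00140446, -0.00038018,  0.00028375,
        0.00023855,  0.00076606]), 'joint_torque': array([-5.93410849e-03, -6.16106200e+01, -3.06510016e+00, -2.64082307e+01,
        1.16569371e-02,  1.71924316e-03,  1.12101529e-04]), 'eef_pos': array([0.64193761, 0.20028373, 0.14507264]), 'tool_rot': array([ 1.77920846e-05,  9.99999963e-01,  2.68230722e-04, -2.77168084e-05]), 'contact_force': array([0.06024922, 0.356842  , 0.05103179]), 'torque': array([ 0.00432628,  0.02265926, -0.03953517]), 'grasp_force': 0.0, 'gripper_width': -0.00035483224073691393}
```

The fingertips (near row 237, z about 0.172) end just above the crank top, so they are shorter than stated relative to the reported TCP. I open, go 27 mm lower (clear of the hoop either way) and close again.

Call:
send_rows(
  deltas="0 0.001 0 0; 0 0.001 0 0; 0 0.001 0.01 0; 0 0.001 0.02 0; 0 0.001 0.027 0",
  claw=0.6,
)

```text
t: 4.8
eef_pos: [0.6412, 0.1989, 0.1164]
tool_rot: [0.0, 1.0, 0.0, -0.001]
contact_force: [0.3, -0.3, -0.1]
gripper_width: 0.601
grasp_force: 0.0
```

Call:
send_rows(
  deltas="0 0 0 0; 0 0 0 0; 0 0 0 0; 0 0 0 0; 0 0 0 0",
  claw=0,
  force=40,
)

```text
t: 5.3
eef_pos: [0.6416, 0.198, 0.118]
tool_rot: [0.001, 1.0, -0.0, -0.0]
contact_force: [-3.1, -4.9, 0.4]
gripper_width: 0.221
grasp_force: 39.3
```

```bash
python3 - <<'E'
from h import *
p=bot.read_camera("wrist"); cv2.imwrite("pics/f.png",cv2.resize(p["img"][170:330,170:370,::-1],(500,400),interpolation=cv2.INTER_NEAREST))
for r in range(208,280,6): print(r,[tuple(np.round(pix(p,r,c)*1000).astype(int).tolist()) for c in (235,245,255,264,275,285,295)])
E
```

```text
208 [(630, 218, 34), (629, 210, 33), (647, 202, 88), (647, 196, 89), (629, 187, 33), (630, 179, 35), (630, 171, 34)]
214 [(624, 218, 33), (624, 210, 33), (647, 201, 99), (647, 196, 101), (625, 187, 35), (625, 179, 34), (628, 172, 42)]
220 [(620, 218, 33), (620, 210, 34), (651, 201, 120), (651, 197, 120), (619, 186, 33), (620, 179, 35), (624, 172, 46)]
226 [(615, 218, 33), (648, 206, 121), (651, 201, 130), (651, 197, 131), (648, 191, 122), (618, 179, 44), (619, 172, 46)]
232 [(610, 218, 34), (648, 206, 130), (651, 201, 137), (651, 197, 137), (648, 191, 130), (614, 179, 46), (614, 172, 46)]
238 [(653, 210, 150), (648, 206, 137), (651, 201, 144), (651, 197, 145), (648, 192, 138), (653, 188, 148), (653, 184, 149)]
244 [(653, 209, 155), (649, 205, 147), (651, 201, 151), (651, 197, 151), (648, 192, 145), (653, 188, 155), (653, 184, 156)]
250 [(653, 209, 161), (649, 205, 153), (651, 201, 156), (651, 197, 157), (649, 192, 153), (652, 189, 160), (653, 185, 161)]
256 [(653, 208, 166), (650, 205, 160), (650, 201, 162), (651, 197, 163), (649, 193, 159), (653, 189, 166), (653, 185, 166)]
262 [(651, 208, 167), (649, 205, 164), (650, 201, 167), (650, 197, 166), (650, 193, 166), (653, 190, 171), (653, 186, 172)]
268 [(649, 208, 168), (650, 205, 170), (648, 201, 168), (649, 197, 169), (648, 193, 167), (651, 190, 172), (653, 186, 176)]
274 [(646, 208, 168), (646, 205, 169), (647, 201, 170), (647, 197, 169), (647, 193, 169), (649, 190, 174), (653, 187, 180)]
```

View pics/f.png

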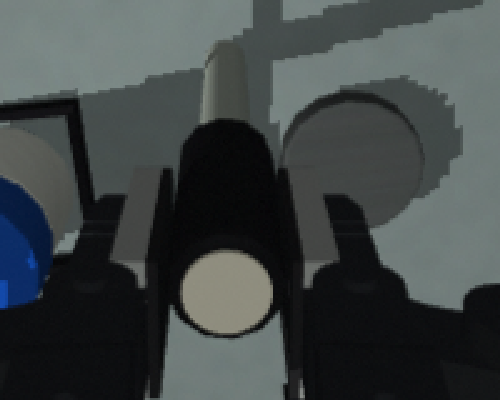

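The wrist view now shows the crank held between the pads (white dot at crop (227,293), width 19 mm). The tips sit about 28 mm above the reported TCP, which I'll allow for. I lead it counterclockwise about (0.609, 0.160).

Call:
send_rows(
  deltas="-0.006 -0.0044 0 0; -0.015 -0.0088 0 0; -0.0251 -0.0114 0 0; -0.0355 -0.0119 0 0; -0.0458 -0.0102 0 0",
)

```text
t: 5.85
eef_pos: [0.5974, 0.2075, 0.1181]
tool_rot: [0.001, 1.0, -0.0, 0.001]
contact_force: [5.2, -5.6, -3.2]
gripper_width: 0.22
grasp_force: 39.6
```

Call:
send_rows(
  deltas="-0.0097 0.0038 0 0; -0.0184 0.0096 0 0; -0.0258 0.0171 0 0; -0.0314 0.0259 0 0; -0.035 0.0357 0 0",
)

```text
t: 6.35
eef_pos: [0.5624, 0.1743, 0.1181]
tool_rot: [-0.001, 1.0, 0.0, 0.002]
contact_force: [5.7, 1.1, -8.7]
gripper_width: 0.209
grasp_force: 39.3
```

Call:
send_rows(
  deltas="-0.0015 0.0103 0 0; -0.0009 0.0208 0 0; 0.0019 0.0308 0 0; 0.0067 0.0401 0 0; 0.0113 0.046 0 0",
)

```text
t: 6.85
eef_pos: [0.5727, 0.1258, 0.118]
tool_rot: [0.001, 1.0, -0.0, -0.0]
contact_force: [-0.4, -0.9, -4.4]
gripper_width: 0.22
grasp_force: 39.8
```

Call:
send_rows(
  deltas="0.002 0.002 0 0; 0.0034 0.0034 0 0; 0.0034 0.0034 0 0; 0.0034 0.0034 0 0; 0.0034 0.0034 0 0",
)

```text
t: 7.35
eef_pos: [0.575, 0.1235, 0.118]
tool_rot: [0.001, 1.0, 0.0, -0.001]
contact_force: [-3.7, -4.6, -0.2]
gripper_width: 0.218
grasp_force: 40.2
```

```bash
python3 - <<'E'
from h import *
for n in ("top","scene"):
    p=bot.read_camera(n); d=p["depth"]; r,c=np.mgrid[:384,:512]
    lm(p,"tin_red")
    P=(np.stack([(c-p["cx"])/p["fx"]*d,-(r-p["cy"])/p["fy"]*d,-d,np.ones_like(d)],-1)@np.linalg.inv(p["camera_from_world"]).T)[...,:3]
    R=np.hypot(P[...,0]-.610,P[...,1]-.157)
    red=(p["img"][...,0]>100)&(p["img"][...,1]<60)&(R<.15)&(P[...,2]>.085)&(P[...,2]<.1); print("redlid",red.sum(),P[red].mean(0))
    save(p,n+"2.png")
o=bot.get_obs();print(o["eef_pos"],o["gripper_width"],o["t"])
E
```

```text
tin_red [ 0.747  0.41  -0.   ] 0.49
tin_red [0.498 0.165 0.037] 0.4
redlid 33 [0.49288851 0.17225721 0.09083943]
tin_red [0.575 0.12  0.169] 0.73
tin_red [ 0.742  0.41  -0.002] 0.55
tin_red [0.498 0.158 0.038] 0.54
redlid 86 [0.50234303 0.16342271 0.08842507]
[0.5749538  0.12355731 0.11799166] 0.21816228921344402 7.55
```

The red tin is now in the gap near (0.499, 0.160), within tolerance. I release and go up.

Call:
send_rows(
  deltas="0 0 0 0; 0 0 0 0; 0 0 0 0; 0 0 0 0; 0 0 -0.02 0",
  claw=0.6,
)

```text
t: 8.05
eef_pos: [0.5742, 0.1241, 0.1362]
tool_rot: [0.0, 1.0, 0.0, -0.002]
contact_force: [0.9, 0.7, -0.3]
gripper_width: 0.601
grasp_force: 0.0
```

Call:
send_rows(
  deltas="0 0 -0.03 0; -0.02 -0.01 -0.05 0; -0.05 -0.02 -0.05 0; -0.08 -0.03 -0.05 0; -0.095 -0.034 -0.05 0",
)

```text
t: 8.55
eef_pos: [0.4788, 0.1596, 0.1884]
tool_rot: [-0.0, 1.0, 0.001, -0.0]
contact_force: [0.9, 1.0, 0.5]
gripper_width: 0.601
grasp_force: 0.0
```

Call:
send_rows(
  deltas="0 0 0 0; 0 0 0 0; 0 0 0 0",
  claw=0.85,
)

```text
t: 8.85
eef_pos: [0.4822, 0.1577, 0.1882]
tool_rot: [-0.0, 1.0, -0.0, 0.0]
contact_force: [0.0, -0.1, -0.9]
gripper_width: 0.852
grasp_force: 0.0
```

```bash
python3 - <<'E'
from h import *
for n in ("wrist","scene"):
    p=bot.read_camera(n); d=p["depth"]; r,c=np.mgrid[:384,:512]
    lm(p,"tin_red","crank","stand")
    P=(np.stack([(c-p["cx"])/p["fx"]*d,-(r-p["cy"])/p["fy"]*d,-d,np.ones_like(d)],-1)@np.linalg.inv(p["camera_from_world"]).T)[...,:3]
    R=np.hypot(P[...,0]-.610,P[...,1]-.157)
    red=(p["img"][...,0]>100)&(p["img"][...,1]<60)&(R<.15)&(P[...,2]>.0)&(P[...,2]<.1); print("redlid",red.sum(),P[red].mean(0),P[red].min(0),P[red].max(0))
    save(p,n+"3.png")
o=bot.get_obs();print(o["eef_pos"],o["gripper_width"],o["t"])
E
```

```text
tin_red [0.497 0.158 0.037] 0.74
crank [0.576 0.123 0.173] 0.68
redlid 2241 [0.50071602 0.16025758 0.08836304] [0.46832879 0.13897315 0.03302283] [0.52185107 0.185257   0.09132437]
tin_red [ 0.742  0.412 -0.002] 0.74
crank [0.576 0.12  0.172] 0.56
stand [ 0.608  0.159 -0.   ] 0.61
redlid 108 [0.50476012 0.1646622  0.08723484] [0.48447098 0.1430604  0.07657409] [0.52241636 0.18292565 0.09236703]
[0.48102264 0.15817774 0.18797386] 0.8491840264626782 9.25
```

View pics/wrist3.png

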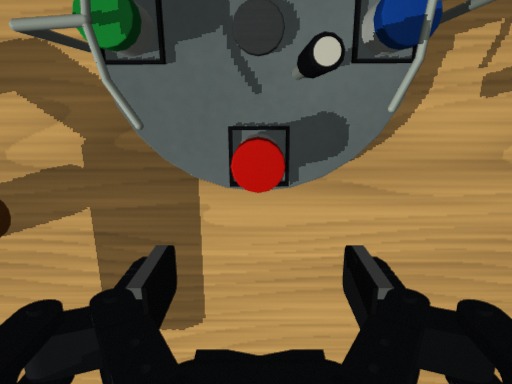

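The wrist view shows the red tin at (258,165), centred in the gap at about (0.500, 0.160). The crank and hoop are well clear. I move over it and down.

Call:
send_rows(
  deltas="0.018 -0.002 0.02 0; 0.0185 -0.002 0.045 0; 0.0185 -0.002 0.075 0; 0.0185 -0.002 0.1 0; 0.0185 -0.002 0.11 0",
)

```text
t: 9.75
eef_pos: [0.498, 0.1597, 0.0759]
tool_rot: [0.001, 1.0, 0.0, -0.002]
contact_force: [-0.5, -0.2, -0.3]
gripper_width: 0.851
grasp_force: 0.0
```

Call:
send_rows(
  deltas="0 0 0.015 0; 0 0 0.03 0; 0 0 0.045 0; 0 0 0.054 0; 0 0 0.054 0",
)

```text
t: 10.25
eef_pos: [0.499, 0.1601, 0.0236]
tool_rot: [0.0, 1.0, 0.0, -0.001]
contact_force: [0.3, 0.7, -0.0]
gripper_width: 0.851
grasp_force: 0.0
```

```bash
python3 - <<'E'
from h import *
p=bot.read_camera("wrist"); save(p,"g.png")
for r in range(150,260,12): print(r,[tuple(np.round(pix(p,r,c)*1000).astype(int).tolist()) for c in (150,165,180,258,335,350,365)])
o=bot.get_obs();print(o["eef_pos"],o["contact_force"],o["t"])
E
```

```text
150 [(545, 212, 34), (545, 205, 34), (545, 198, 33), (545, 162, 34), (545, 126, 33), (545, 119, 34), (545, 112, 34)]
162 [(540, 212, 33), (540, 205, 33), (540, 198, 34), (540, 162, 33), (540, 126, 33), (540, 119, 34), (540, 112, 34)]
174 [(534, 213, 34), (534, 206, 33), (534, 199, 32), (534, 162, 34), (534, 125, 34), (534, 119, 35), (534, 111, 34)]
186 [(528, 213, 34), (528, 206, 34), (528, 199, 33), (528, 162, 34), (528, 125, 34), (529, 118, 35), (528, 111, 33)]
198 [(522, 214, 34), (522, 207, 33), (522, 199, 34), (522, 162, 34), (522, 125, 34), (522, 117, 33), (522, 110, 34)]
210 [(516, 214, 33), (517, 207, 35), (516, 200, 34), (521, 162, 49), (517, 125, 35), (516, 117, 34), (516, 109, 32)]
222 [(510, 215, 34), (510, 208, 33), (510, 200, 34), (521, 162, 65), (510, 124, 34), (510, 117, 33), (510, 109, 34)]
234 [(504, 215, 34), (503, 208, 33), (503, 201, 33), (522, 162, 79), (504, 124, 34), (504, 116, 33), (504, 109, 34)]
246 [(497, 216, 33), (510, 200, 63), (497, 201, 34), (521, 162, 87), (497, 123, 33), (510, 124, 61), (497, 108, 33)]
258 [(510, 202, 74), (510, 197, 72), (490, 202, 32), (518, 162, 89), (491, 123, 33), (507, 125, 67), (510, 121, 73)]
[0.49945634 0.16034087 0.02422132] [-0.22743723  0.55919843 -0.58712215] 10.3
```

View pics/g.png

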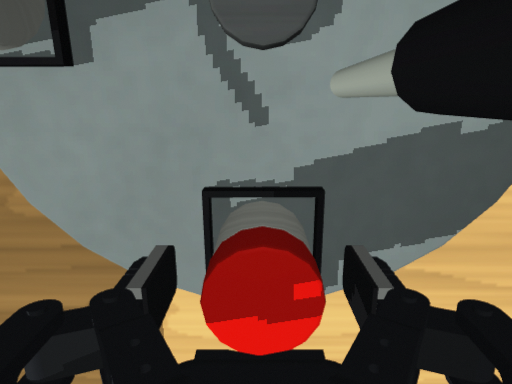

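The tin at (263,290) is centred between the pads, with the tips at z about 0.06, so I grip it. After that I lift in a separate call.

Call:
send_rows(
  deltas="0 0 0 0; 0 0 0 0; 0 0 0 0; 0 0 0 0; 0 0 0 0",
  claw=0,
  force=40,
)

```text
t: 10.8
eef_pos: [0.5001, 0.1605, 0.0251]
tool_rot: [-0.0, 1.0, 0.0, 0.001]
contact_force: [-0.1, -0.3, 6.6]
gripper_width: 0.505
grasp_force: 40.0
```

Call:
send_rows(
  deltas="0 0 -0.008 0; 0 0 -0.025 0; 0 0 -0.05 0; 0 0 -0.08 0; 0 0 -0.1 0",
)

```text
t: 11.3
eef_pos: [0.4998, 0.1605, 0.1264]
tool_rot: [-0.0, 1.0, 0.0, 0.001]
contact_force: [-0.1, 0.8, -1.8]
gripper_width: 0.505
grasp_force: 40.8
```

Call:
send_rows(
  deltas="0 0.02 0 0; 0 0.055 0 0; 0 0.095 0 0; 0 0.135 0 0; 0 0.175 0 0",
)

```text
t: 11.8
eef_pos: [0.4992, -0.0162, 0.1246]
tool_rot: [0.0, 1.0, 0.0, 0.0]
contact_force: [1.6, -0.8, -0.9]
gripper_width: 0.506
grasp_force: 40.8
```

Call:
send_rows(
  deltas="0 0.04 0 0; 0 0.08 0 0; 0 0.12 0 0; 0 0.16 0 0; 0.001 0.2 0 0",
)

```text
t: 12.3
eef_pos: [0.5001, -0.2162, 0.1246]
tool_rot: [-0.0, 1.0, 0.0, 0.0]
contact_force: [0.2, -0.0, -1.6]
gripper_width: 0.509
grasp_force: 40.8
```

Call:
send_rows(
  deltas="0 0.03 0 0; 0 0.05 0 0; 0 0.0605 0 0; 0 0.0605 0.02 0; 0 0.0605 0.04 0",
)

```text
t: 12.8
eef_pos: [0.5012, -0.275, 0.0844]
tool_rot: [0.0, 1.0, 0.0, 0.001]
contact_force: [-0.6, 0.2, -1.7]
gripper_width: 0.503
grasp_force: 40.8
```

```bash
python3 - <<'E'
from h import *
p=bot.read_camera("wrist"); save(p,"h.png"); lm(p,"pad","tin_red")
q=bot.read_camera("scene"); lm(q,"pad","tin_red"); save(q,"i.png")
o=bot.get_obs();print(o["eef_pos"],o["tool_rot"],o["grasp_force"],o["t"])
E
```

```text
pad [ 0.502 -0.276  0.   ] 0.58
tin_red [ 0.499 -0.275  0.093] 0.64
pad [ 0.498 -0.272 -0.002] 0.57
tin_red [ 0.746  0.412 -0.005] 0.64
tin_red [ 0.501 -0.275  0.097] 0.57
tin_red [ 0.61   0.158 -0.004] 0.55
[ 0.50146007 -0.27498377  0.08524501] [2.27161406e-04 9.99999496e-01 6.11034818e-04 7.63853106e-04] 40.882118940353394 13.1
```

View pics/h.png

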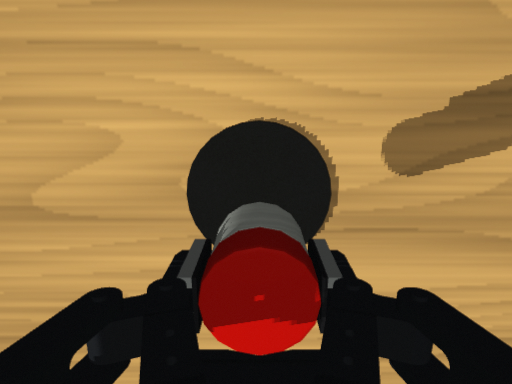

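The wrist view shows the tin upright and centred over the pad at (260,185), with its underside at about 0.095. I lower it.

Call:
send_rows(
  deltas="0 0 0.02 0; 0 0 0.04 0; 0 0 0.06 0; 0 0 0.076 0; 0 0 0.082 0",
)

```text
t: 13.6
eef_pos: [0.5005, -0.2749, 0.0017]
tool_rot: [-0.0, 1.0, 0.0, -0.0]
contact_force: [-0.0, 1.2, -1.4]
gripper_width: 0.505
grasp_force: 40.9
```

Call:
send_rows(
  deltas="0 0 0.002 0; 0 0 0.004 0; 0 0 0.0055 0; 0 0 0.006 0; 0 0 0.006 0",
)

```text
t: 14.1
eef_pos: [0.5008, -0.2753, -0.0035]
tool_rot: [0.0, 1.0, 0.0, 0.0]
contact_force: [0.2, -0.1, -1.1]
gripper_width: 0.506
grasp_force: 40.9
```

Call:
send_rows(
  deltas="0 0 0.001 0; 0 0 0.001 0; 0 0 0.002 0; 0 0 0.002 0",
)

```text
t: 14.5
eef_pos: [0.501, -0.2754, -0.004]
tool_rot: [0.0, 1.0, 0.0, 0.0]
contact_force: [-4.6, 2.7, 17.4]
gripper_width: 0.505
grasp_force: 42.2
```

The tin is on the pad. I ease off slightly, open, and go up.

Call:
send_rows(
  deltas="0 0 -0.001 0; 0 0 -0.0015 0; 0 0 -0.0015 0",
)

```text
t: 14.8
eef_pos: [0.501, -0.2754, -0.0039]
tool_rot: [0.0, 1.0, 0.0, 0.0]
contact_force: [-1.5, 0.5, 5.7]
gripper_width: 0.505
grasp_force: 41.2
```

Call:
send_rows(
  deltas="0 0 0 0; 0 0 0 0; 0 0 0 0; 0 0 0 0; 0 0 0 0",
  claw=0.9,
)

```text
t: 15.3
eef_pos: [0.5005, -0.2752, -0.0046]
tool_rot: [-0.0, 1.0, 0.0, -0.0]
contact_force: [-0.6, -0.4, 0.0]
gripper_width: 0.903
grasp_force: 0.0
```

Call:
send_rows(
  deltas="0 0 -0.02 0; 0 0 -0.05 0; 0 0 -0.09 0; 0 0 -0.13 0; 0 0 -0.15 0",
)

```text
t: 15.8
eef_pos: [0.5021, -0.2759, 0.1492]
tool_rot: [0.001, 1.0, 0.0, 0.002]
contact_force: [0.9, 0.5, 0.5]
gripper_width: 0.894
grasp_force: 0.0
```

```bash
python3 - <<'E'
from h import *
p=bot.read_camera("wrist"); save(p,"j.png"); lm(p,"pad","tin_red")
d=p["depth"]; r,c=np.mgrid[:384,:512]
P=(np.stack([(c-p["cx"])/p["fx"]*d,-(r-p["cy"])/p["fy"]*d,-d,np.ones_like(d)],-1)@np.linalg.inv(p["camera_from_world"]).T)[...,:3]
m=(p["img"][...,0]>90)&(p["img"][...,1]<50)&(P[...,2]>.055); print(m.sum(),P[m].mean(0),P[m].std(0))
E
```

```text
tin_red [ 0.502 -0.275  0.007] 0.88
2246 [ 0.50184339 -0.27430077  0.05989254] [0.01081171 0.01066858 0.00771191]
```

View pics/j.png

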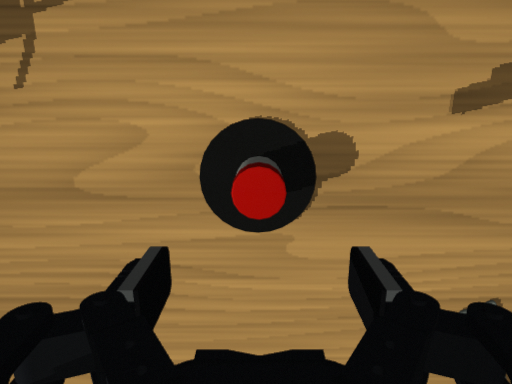

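The tin at (258,190) stands upright in the middle of the pad, with the gripper clear of it. I hand in.

```bash
python3 -c "
from station import bot
print(bot.hand_in())"
```

```text
the job is handed in; nothing more can be done
None
```

I handed the job in at about 16 s of the 58 s: the red-lidded tin was turned into the gap, lifted out and set down upright in the middle of the rubber pad, then released; no verdict came back.

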